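# Index the decorating wheel back one notch

### The job

The painter wants the previous panel of the bowl in front of her again. With a fingertip lift the ratchet pawl (tip its red crossbar over, away from the wheel, so that it stays up), push one of the yellow pegs to turn the wheel backward, clockwise seen from above, by exactly one notch (a twelfth of a turn), then tip the pawl back so that its nose drops fully home in the new notch, and take the hand away. Grasp and lift nothing: the bowl rides along standing on the wheel, and the mug, paint bottle and brush stay where they are.

Things in the scene. Friction and masses are not known exactly. Their poses are not given: they have to be found in the camera images.
- base: Green base of the decorating wheel, fixed to the table. Origin on the table under the wheel's axis; z up; its own -y axis points from the wheel's axis out to the pawl. Round foot 200 mm across with a tongue 80 mm wide, 12 mm high, that reaches to 205 mm along -y and carries the pawl's hinge.
- pawl_hinge (a point): Middle of the pawl's level hinge, 155 mm from the wheel's axis along the base's -y, 50 mm above the table, between two green cheeks (34 mm wide overall, up to 62 mm high).
- wheel (a joint): Wheel angle (rad) about its upright axis: 0 = starting notch (within 0.05), positive counterclockwise from above, negative clockwise (backward). One notch is 0.524. Stays where left; about 2 N at a peg turns it. With the pawl down a tooth stops it about 0.08 behind a notch. The pawl drops fully home within about 0.07 of a notch; farther back it lands on the tooth top, less far back on its ramp.
- pawl (a joint): Angle of the pawl (rad) about its level hinge: 0 = down, nose fully home in a notch; 1.22 = tipped up and away from the wheel, on its stop. Gravity holds it at either end: let go, it falls to the nearer side of about 0.65. With its nose on a tooth top it reads about 0.2. Under 2 N at the crossbar moves it.
- pawl_bar (a point): Middle of the red crossbar: level, 16 mm thick, 52 mm long, square to the base's y, on a 10 mm stem 80 mm from the hinge. Pawl down: 109 mm from the wheel's axis, 115 mm above the table. It passes 130 mm high over the hinge; pawl up: 201 mm from the axis, 115 mm high. The pawl's nose arm reaches only 55 mm from the hinge, so a fingertip 107 mm above the table meets only bar and stem.
- deck_center (a point): Centre of the grey deck (194 mm across), on its top, 42 mm above the table, on the wheel's axis; turns with the wheel. Around and below the deck runs a metal rim 242 mm across with 12 saw teeth standing 10 mm up from it (tops 40 mm above the table).
- peg0 (a point): Middle of the top of a yellow upright peg on the wheel, 14 mm thick, standing 30 mm above the deck (top 72 mm above the table), 85 mm from the axis. Four equal pegs stand 90 degrees apart, half way (45 degrees) either side of the pawl at the start; any may be pushed.
- peg1 (a point): The same for the next peg counterclockwise.
- peg2 (a point): The same for the third peg.
- peg3 (a point): The same for the fourth peg.
- bowl: Cream bowl with blue painted flowers, loose, standing in the middle of the deck: 94 mm across the rim, 48 mm high. Origin in the centre of its underside.
- mug: Cream mug 72 mm across, 85 mm high, with a handle, loose on the table near the wheel. Origin in the centre of its underside.
- paint_bottle: Dark blue paint bottle 52 mm across, 95 mm high, white cap, loose on the table near the wheel. Origin in the centre of its underside.
- brush: Artist's paint brush with a red handle, 170 mm long and 9 mm thick, lying on the table near the wheel, loose. Origin under its middle, long axis x.
Not all that is in view belongs to the job. What is shaped like the bowl but green or pink is not meant.

How it is judged:
By the outcome, as a careful person would: the job done as asked, in the order asked, and still so for the second after the job is handed in, with the robot touching nothing.
It also fails if it takes over 59 s, if anything falls off the work surface, if the arm or the gripper's body presses on something with over 40 N, if the wrist force passes 120 N, or if a joint passes its speed limit or range.

### The arm

A 6-joint arm with a two-finger parallel gripper is mounted at the origin on the work surface. World frame = base frame: x ahead of the robot, y to its left, z up, the work surface at z = 0. Lengths are in mm, angles in degrees, forces in N, time in s.
With the tool pointing down it reaches from about 350 to 775 mm from the base axis. Payload 7.3 kg.
Tool frame: the origin (TCP) lies on the centre line of the jaws, within the pads' length; the fingertips stand 22 mm ahead of it and the grasp point (between the pads) lies 3 mm ahead of it; x points along the fingers, z is the direction in which the jaws open and shut, and the axes are right-handed (so a half turn about x gives the same grasp; the last joint's range is limited). The gripper opens to 92 mm and grips with 3 to 60 N. Pads are 19 mm wide; open, the fingers measure 130 mm over their backs; the gripper's body (75 mm by 190 mm) begins 47 mm behind the grasp point.
Start: joints at [56.78, 19.595, 87.324, -0, 73.075, -8.365], TCP at [220.656, 476.396, 248.741] pointing down, gripper open.
Joint ranges: [-145.02, 145.02], [-44.19, 115.74], [2.07, 154.8], [-57.11, 237.11], [16.16, 152.29], [-177.93, 177.93]. Speed limits (degrees/s): [147.25, 147.25, 180, 180, 180, 180].

### API

Orientations are given as a 3x3 rotation matrix whose columns are the frame's x, y, z axes.
In Python, from cell import robot gives the robot as it stands.
- The arm moves only by the tool play_rows, never from a script. Its argument "motion" is a list of rows, each a list of 2 entries, a list of its own where there are three numbers: the shift along the world's x, y, z in m, then the turn, a rotation vector about the world's x, y, z in rad. A call has 1 to 8 rows; each row is the pose to reach, as a shift and turn from the pose commanded when the call began; what a row does not reach only later rows make up. A row lasts 1/8 s, in which the tool goes at most 62.5 mm and 10.7 degrees, less where a joint would pass 70% of its speed; a pose out of reach is approached as far as the arm can. A call with a gripper value outside its range is refused whole. "hand" is the closure, from 0 (fully open) to 1 (shut), set as the call begins (left out, the last holds). The fingers move at their own pace and stop on an object; "squeeze" is the grip in N (left out, the last holds). Time passes only in rows, so rows that repeat a pose let the fingers close. It gives the time, the measured TCP pose, the force and the opening at its end, in the units of the state.
- robot.sense(): the state, without advancing time (a new reading comes with each control period).
- robot.grab_frame(name): name is "scene" or "side" or "wrist"; returns a dict with "img" (384x512x3 uint8, red, green, blue), "fx", "fy", "cx", "cy" (pixels), "D" ([k1, k2, p1, p2, k3] as OpenCV has them; the pictures are not rectified), "origin" and "rotation" of the camera in the world. Camera axes: x right, y down, z forward; pixel columns grow to the right and rows downward; lengths in mm; the calibration is good to about 2 mm. A picture is of the moment at which its call begins. There is no depth.
- robot.job_done(): hands the job in, once; it reports no verdict.
Trained networks look in a picture, given as the dict that the camera call returned (one of the last four; its "shot" number tells which), for a name from the list of things; names that differ only in an ending like _2 or _b are one class to them, and where a whole thing is asked for, a point or a joint stands for the part that bears it (a point fixed in the world has none). Each returns a list of dicts, best first, with "p" (0 to 1); they miss things now and then, are a little off and sometimes report something else, mostly with a low value. They report only what shows in the picture. A call takes as long as a camera call. They do not tell look-alikes from the thing itself.
- robot.look_for(picture, name): "at" ([x, y, z] in mm, in the coordinates of the camera as it stood for that picture, good to about 4 mm: the middle of the surface that is visible of it).
The state is a dict: "t": time; "q": joint angles; "qd": joint speeds; "tau": joint torques, N m; "ee_pos": TCP position; "orientation": TCP orientation; "wrist_force": force on the tool from outside, world axes, zero at the start; "ft_torque": the same for the moment, N m; "width": finger opening in mm.
Only numpy, scipy, OpenCV 4.12 (cv2) and the standard library are available. Lean on these libraries where they do the work, as an engineer would, in place of code of your own. Each camera call takes 0.05 s, during which the arm holds its last target. There are 200 camera calls.

## Working session

There is one attempt and no reset: what is moved stays moved. The work goes in short steps, Python scripts to look and compute and a tool call to move; the robot and the scene stay as the last step left them, time stands still between calls to the robot, and variables do not carry over. Pictures are saved under pics/ and viewed, about 8 in all and at most 12, crops included, and the job is handed in when it is done.

Besides the shell and the picture viewer there is one more tool, called after "Call:" as name([rows], argument=value, ...), one row to a line, values as JSON. play_rows: Moves the arm, as the interface text tells. Its arguments: {"type":"object","properties":{"motion":{"type":"array"},"hand":{"type":"number"},"squeeze":{"type":"number"}},"required":["motion"]}

```bash
mkdir -p pics; cat > h.py <<'E'
from cell import robot
import numpy as np, cv2
def W(pic,p): return np.array(pic["rotation"])@np.array(p)+np.array(pic["origin"])
def save(pic,n,box=None,s=1):
    im=cv2.cvtColor(pic["img"],cv2.COLOR_RGB2BGR)
    if box: im=im[box[1]:box[3],box[0]:box[2]]
    cv2.imwrite("pics/"+n,cv2.resize(im,None,fx=s,fy=s,interpolation=cv2.INTER_CUBIC))
def px(pic,P):
    R=np.array(pic["rotation"]);o=np.array(pic["origin"],float)
    K=np.array([[pic["fx"],0,pic["cx"]],[0,pic["fy"],pic["cy"]],[0,0,1.]])
    q=(np.atleast_2d(P)-o)@R
    return cv2.projectPoints(q,np.zeros(3),np.zeros(3),K,np.array(pic["D"],float))[0][:,0]
E
cat > a.py <<'E'
from h import *
for c in ["scene","side"]:
    p=robot.grab_frame(c); save(p,c+"0.png",s=1.5)
    for n in ["base","deck_center","pawl_bar","peg0","bowl","mug","paint_bottle","brush"]:
        for d in robot.look_for(p,n)[:5]:
            w=W(p,d["at"]); print(c,n,round(d["p"],2),w.round(),px(p,w)[0].round())
s=robot.sense();print(s["t"],s["ee_pos"],s["orientation"],s["width"])
E
python3 a.py
```

```text
scene base 0.83 [551.  77.  42.] [280. 204.]
scene deck_center 0.93 [560.  92.  41.] [283. 209.]
scene pawl_bar 0.59 [505.  50.  79.] [284. 175.]
scene pawl_bar 0.53 [485. -48.  88.] [254. 154.]
scene peg0 0.67 [557.  92.  45.] [284. 207.]
scene bowl 0.97 [ 601. -235.   38.] [165. 167.]
scene bowl 0.91 [539. 380.  30.] [426. 272.]
scene bowl 0.84 [403. 308.  30.] [414. 218.]
scene bowl 0.76 [690. 300.  28.] [342. 305.]
scene bowl 0.73 [501.  51.  80.] [285. 174.]
scene mug 0.8 [608. 237.  59.] [336. 245.]
scene paint_bottle 0.67 [668. -79.  49.] [186. 198.]
scene paint_bottle 0.63 [560.  94.  46.] [284. 207.]
side base 0.63 [482. -10.  35.] [209. 236.]
side deck_center 0.61 [513.  20.  43.] [221. 223.]
side pawl_bar 0.93 [471. -54.  93.] [202. 234.]
side peg0 0.83 [512.  18.  38.] [221. 225.]
side bowl 0.95 [710. 319.  35.] [283. 142.]
side bowl 0.67 [ 597. -217.   29.] [271. 311.]
side bowl 0.67 [423. 324.  33.] [183. 149.]
side bowl 0.62 [514.  72.  74.] [219. 198.]
side bowl 0.59 [546. 398.  31.] [224. 131.]
side mug 0.83 [580. 204.  51.] [242. 167.]
side paint_bottle 0.92 [ 650. -107.   58.] [289. 255.]
side brush 0.47 [727.  88.  12.] [304. 203.]
side brush 0.16 [515.  22.  41.] [222. 222.]
0.9 [220.66297363 476.40001222 248.78051436] [[ 9.27993356e-05 -9.07377458e-01  4.20316714e-01]
 [ 1.27936221e-04  4.20316723e-01  9.07377449e-01]
 [-9.99999988e-01 -3.04302925e-05  1.55091556e-04]] 91.96786959567439
```

View pics/scene0.png

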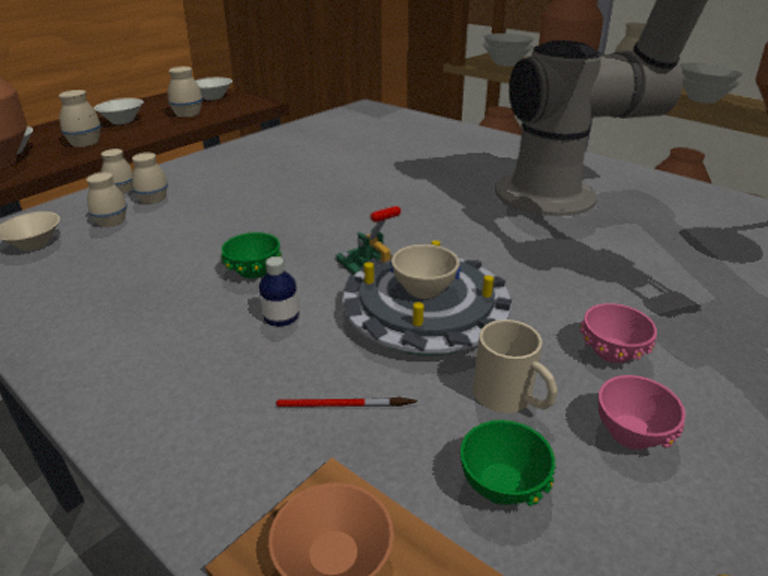

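View pics/side0.png

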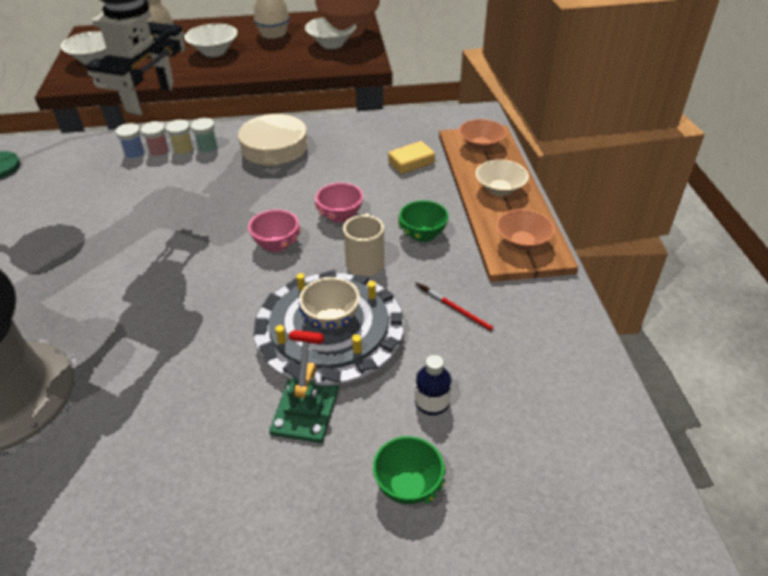

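```bash
cat > fit.py <<'E'
from h import *
from scipy.optimize import least_squares
seeds={"scene":dict(pegs=[(369,273),(488,286),(418,314)],bar=(385,214)),
"side":dict(pegs=[(300,282),(372,290),(281,334),(357,344)],bar=(307,336))}
def cent(pic,uv,red,r=9):
    u,v=np.array(uv)/1.5; u,v=int(u),int(v); r=r+(4 if red else 0)
    im=pic["img"][v-r:v+r+1,u-r:u+r+1].astype(float)
    R,G,B=im[...,0],im[...,1],im[...,2]
    m=(R>110)&(G<.35*R)&(B<.35*R) if red else (R>100)&(G>.6*R)&(B<.4*R)
    n,l,st,c=cv2.connectedComponentsWithStats(m.astype(np.uint8))
    k=1+np.argmax(st[1:,4]); return np.array([c[k][0]+u-r,c[k][1]+v-r]),st[k,4]
def model(x,a=None):
    cx,cy,yaw,th=x
    c=np.array([cx,cy,0])
    pegs=[c+[85*np.cos(t),85*np.sin(t),58] for t in yaw+th+np.pi/4+np.arange(4)*np.pi/2]
    d=np.array([np.sin(yaw),-np.cos(yaw),0])
    return np.array(pegs),c+109*d+[0,0,115],d
if __name__=="__main__":
    obs=[]
    for c in seeds:
        p=robot.grab_frame(c)
        for s in seeds[c]["pegs"]:
            q,n=cent(p,s,False); obs.append((p,q,0)); print(c,q.round(1),n)
        q,n=cent(p,seeds[c]["bar"],True); obs.append((p,q,1)); print(c,"bar",q.round(1),n)
    def res(x):
        pg,b,_=model(x); r=[]
        for p,q,k in obs:
            if k: r+=list(px(p,b)[0]-q)
            else:
                e=px(p,pg)-q; r+=list(e[np.argmin((e**2).sum(1))])
        return np.array(r+[x[3]*10])
    best=min((least_squares(res,[525,50,y,0],loss="soft_l1") for y in np.arange(-3.1,3.1,.3)),key=lambda s:s.cost)
    print(best.x,best.cost,np.degrees(best.x[2]));print(res(best.x).round(1));print(model(best.x))
E
python3 fit.py
```

```text
scene [246.2 180.7] 57
scene [325.8 189.1] 45
scene [279.2 207.5] 63
scene bar [257.  141.2] 79
side [200.1 187.1] 35
side [247.4 192.7] 42
side [186.6 222.4] 51
side [237.3 228.4] 50
side bar [204.3 223.8] 126
[ 5.08194442e+02  5.76405166e+01 -2.90152975e-01 -3.07933119e-03] 1.5584327050433473 -16.624540876705268
[ 0.1  0.4 -0.4  0.6  0.1  0.9 -0.1  1.1 -0.1  0.2 -0.3 -0.1 -0.3 -0.1
 -0.1  0.3 -0.3  0.6 -0. ]
(array([[583.10591833,  97.80605877,  58.        ],
       [468.02890026, 132.55199255,  58.        ],
       [433.28296648,  17.47497449,  58.        ],
       [548.35998454, -17.27095929,  58.        ]]), array([477.00967222, -46.80329653, 115.        ]), array([-0.28609881, -0.95820012,  0.        ]))
```

Call:
play_rows([
  [[0.03,-0.05,0],[0,0,-0.178]],
  [[0.06,-0.1,0],[0,0,-0.356]],
  [[0.09,-0.15,0],[0,0,-0.534]],
  [[0.12,-0.2,0],[0,0,-0.713]],
  [[0.15,-0.25,0],[0,0,-0.891]],
  [[0.18,-0.3,0],[0,0,-1.07]],
  [[0.2,-0.35,0],[0,0,-1.25]],
  [[0.22,-0.4,0],[0,0,-1.426]],
], hand=1, squeeze=10)

```text
t: 2.0
ee_pos: [441.2, 74.6, 248.9]
orientation: [[0.001, 0.291, 0.957], [0.0, 0.957, -0.291], [-1.0, 0.0, 0.001]]
wrist_force: [0.4, 1.2, 0.5]
width: 16.6
```

Call:
play_rows([
  [[0.02,-0.045,0],[0,0,0]],
  [[0.045,-0.091,0],[0,0,0]],
  [[0.045,-0.091,-0.03],[0,0,0]],
  [[0.045,-0.091,-0.06],[0,0,0]],
  [[0.045,-0.091,-0.09],[0,0,0]],
  [[0.045,-0.091,-0.12],[0,0,0]],
  [[0.045,-0.091,-0.12],[0,0,0]],
  [[0.045,-0.091,-0.12],[0,0,0]],
])

```text
t: 3.0
ee_pos: [486.4, -14.7, 129.8]
orientation: [[0.002, 0.285, 0.959], [-0.0, 0.959, -0.285], [-1.0, 0.0, 0.002]]
wrist_force: [0.3, -0.4, -0.5]
width: 0.0
```

```bash
python3 -c "
from h import *
p=robot.grab_frame('side'); save(p,'s1.png',(140,120,340,300),3)
s=robot.sense();print(s['ee_pos'],s['wrist_force'],s['width'])"
```

```text
[486.53770911 -14.75017815 130.04967357] [ 0.43967467  0.21573327 -0.24362592] 0.5962131739818727
```

View pics/s1.png

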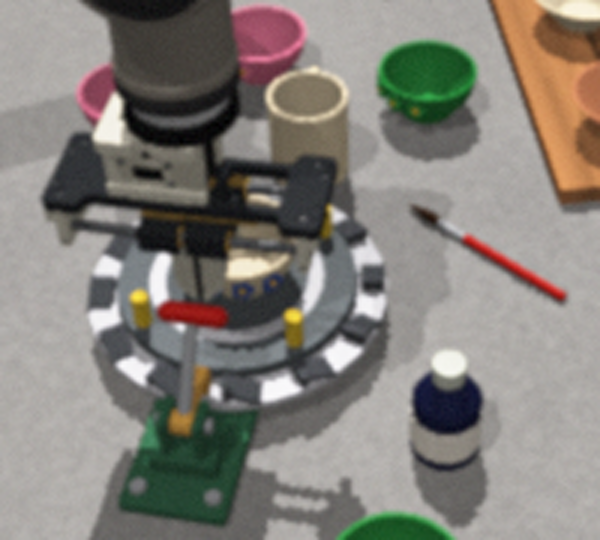

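Call:
play_rows([
  [[-0.002,-0.007,0],[0,0,0]],
  [[-0.004,-0.0135,0],[0,0,0]],
  [[-0.006,-0.02,0],[0,0,0]],
  [[-0.008,-0.027,0],[0,0,0]],
  [[-0.01,-0.0335,0],[0,0,0]],
  [[-0.012,-0.04,0],[0,0,0]],
  [[-0.014,-0.047,0],[0,0,0]],
  [[-0.016,-0.0535,0],[0,0,0]],
])

```text
t: 4.05
ee_pos: [469.5, -68.6, 128.7]
orientation: [[-0.0, 0.285, 0.959], [-0.0, 0.959, -0.285], [-1.0, -0.0, -0.0]]
wrist_force: [-0.1, 0.8, 0.6]
width: 0.5
```

Call:
play_rows([
  [[-0.002,-0.007,0],[0,0,0]],
  [[-0.004,-0.0135,0],[0,0,0]],
  [[-0.006,-0.02,0],[0,0,0]],
  [[-0.008,-0.027,0],[0,0,0]],
  [[-0.01,-0.0335,0],[0,0,0]],
  [[-0.012,-0.04,0],[0,0,0]],
  [[-0.0135,-0.045,0],[0,0,0]],
  [[-0.0135,-0.045,0],[0,0,0]],
])

```text
t: 5.05
ee_pos: [456.1, -112.9, 128.7]
orientation: [[0.0, 0.286, 0.958], [0.001, 0.958, -0.286], [-1.0, 0.001, -0.0]]
wrist_force: [0.8, 2.9, 0.3]
width: 0.8
```

Call:
play_rows([
  [[0.003,0.01,0.01],[0,0,0]],
  [[0.003,0.01,0.05],[0,0,0]],
  [[-0.003,0.04,0.05],[0,0,0.17]],
  [[-0.01,0.07,0.05],[0,0,0.34]],
  [[-0.0155,0.0995,0.05],[0,0,0.52]],
  [[-0.0155,0.0995,0.0],[0,0,0.52]],
  [[-0.0155,0.0995,0.0],[0,0,0.52]],
  [[-0.0155,0.0995,0.0],[0,0,0.52]],
])

```text
t: 6.05
ee_pos: [441.5, -13.7, 130.0]
orientation: [[0.001, -0.229, 0.973], [-0.0, 0.973, 0.229], [-1.0, -0.001, 0.001]]
wrist_force: [0.1, 1.0, 0.5]
width: 0.6
```

```bash
python3 -c "
from h import *
p=robot.grab_frame('side'); save(p,'s2.png',(140,120,340,300),3)
s=robot.sense();print(s['ee_pos'],s['wrist_force'],s['width'])"
```

```text
[441.72157969 -13.88002159 130.27319139] [ 0.41692971 -0.02446628  0.71014296] 0.4183581608054538
```

View pics/s2.png

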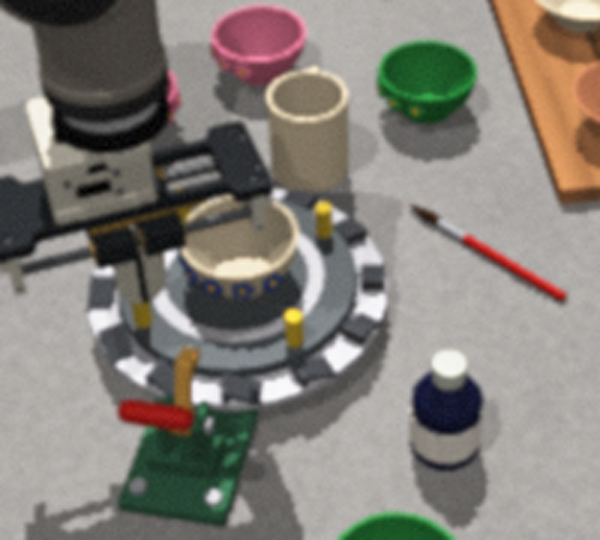

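Call:
play_rows([
  [[0,0,-0.025],[0,0,0]],
  [[0,0,-0.053],[0,0,0]],
  [[-0.002,0.01,-0.053],[0,0,0]],
  [[-0.004,0.017,-0.053],[0,0,0]],
  [[-0.005,0.022,-0.053],[0,0,0]],
  [[-0.006,0.027,-0.053],[0,0,0]],
  [[-0.0075,0.032,-0.053],[0,0,0]],
  [[-0.0085,0.036,-0.053],[0,0,0]],
])

```text
t: 7.1
ee_pos: [432.1, 22.7, 75.9]
orientation: [[0.0, -0.229, 0.973], [0.0, 0.973, 0.229], [-1.0, -0.0, 0.0]]
wrist_force: [-1.5, -2.5, 1.0]
width: 0.2
```

Call:
play_rows([
  [[-0.001,0.004,0],[0,0,0]],
  [[-0.002,0.008,0],[0,0,0]],
  [[-0.003,0.012,0],[0,0,0]],
  [[-0.004,0.0155,0],[0,0,0]],
  [[-0.0045,0.0175,0],[0,0,0]],
  [[-0.0045,0.0185,0],[0,0,0]],
  [[-0.0045,0.0185,0],[0,0,0]],
])

```text
t: 7.98
ee_pos: [428.2, 40.9, 75.9]
orientation: [[0.001, -0.229, 0.973], [0.0, 0.973, 0.229], [-1.0, -0.0, 0.001]]
wrist_force: [3.2, -0.4, -0.8]
width: 0.5
```

```bash
cat > ang.py <<'E'
import sys
from h import *
from fit import model
from scipy.optimize import least_squares
X=[508.19,57.64,-0.29015,0]
def run(name=None):
    cs={c:robot.grab_frame(c) for c in ("scene","side")}; obs=[]
    for c,p in cs.items():
        im=p["img"].astype(float);R,G,B=im[...,0],im[...,1],im[...,2]
        m=((R>100)&(G>.6*R)&(B<.4*R)).astype(np.uint8)
        n,l,st,ce=cv2.connectedComponentsWithStats(m)
        for k in range(1,n):
            if 20<st[k,4]<90: obs.append((c,ce[k],st[k,4]))
    def pr(th): return {c:px(p,model(X[:3]+[th])[0]) for c,p in cs.items()}
    best=None
    for th0 in np.arange(-.75,.3,.01):
        P=pr(th0); e=[]
        for c in P:
            for q in P[c]:
                e.append(min([8]+[np.linalg.norm(o[1]-q) for o in obs if o[0]==c]))
        v=np.sum(np.minimum(e,6)); 
        if best is None or v<best[0]: best=(v,th0)
    def res(t):
        P=pr(t[0]); r=[]
        for c in P:
            for q in P[c]:
                d=[o[1]-q for o in obs if o[0]==c and np.linalg.norm(o[1]-q)<6]
                r+=list(min(d,key=np.linalg.norm)) if d else [0,0]
        return np.array(r)
    s=least_squares(res,[best[1]],loss="soft_l1",diff_step=1e-3)
    print("theta",s.x,res(s.x).round(1)); st=robot.sense(); print(st["t"],np.round(st["ee_pos"],1),np.round(st["wrist_force"],1))
    if name: save(cs["side"],name,(140,120,340,300),3)
run(*sys.argv[1:])
E
python3 ang.py s3.png
```

```text
theta [-0.4823593] [-0.2 -0.4  0.1 -0.4  0.3 -0.3  0.   0.   0.3 -0.4  0.   0.   0.   0.
  0.1  0.2]
8.075 [428.   40.8  75.9] [ 3.2 -1.8 -1.3]
```

View pics/s3.png

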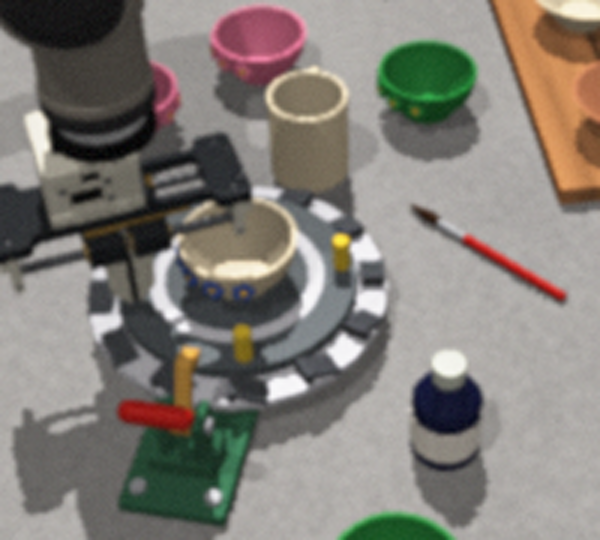

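Call:
play_rows([
  [[-0.0004,0.0018,0],[0,0,0]],
  [[-0.0008,0.0033,0],[0,0,0]],
  [[-0.0008,0.0035,0],[0,0,0]],
  [[-0.0008,0.0035,0],[0,0,0]],
])

```text
t: 8.57
ee_pos: [426.4, 44.5, 75.7]
orientation: [[-0.001, -0.229, 0.973], [0.0, 0.973, 0.229], [-1.0, 0.0, -0.001]]
wrist_force: [1.3, -1.3, 0.9]
width: 0.6
```

Call:
play_rows([
  [[0.002,-0.008,0],[0,0,0]],
  [[0.003,-0.013,0],[0,0,0]],
  [[0.003,-0.013,0.05],[0,0,0]],
  [[0.003,-0.013,0.1],[0,0,0]],
  [[0.003,-0.013,0.12],[0,0,0]],
  [[0.003,-0.013,0.12],[0,0,0]],
])

```text
t: 9.32
ee_pos: [430.4, 31.1, 196.8]
orientation: [[0.003, -0.229, 0.974], [-0.0, 0.974, 0.229], [-1.0, -0.001, 0.003]]
wrist_force: [-0.1, -0.7, -1.5]
width: 0.5
```

```bash
python3 ang.py
```

```text
theta [-0.53884469] [-0.3 -0.2  0.3 -0.7  0.3 -0.3 -0.1 -0.3  0.4 -0.5  0.3 -1.8  0.5 -0.4
  0.3 -0.3]
9.425 [429.2  31.3 194.8] [ 0.5 -0.3 -0.3]
```

Call:
play_rows([
  [[0.003,-0.05,0],[0,0,-0.17]],
  [[0.006,-0.1,0],[0,0,-0.34]],
  [[0.009,-0.15,0],[0,0,-0.52]],
  [[0.012,-0.197,0],[0,0,-0.52]],
  [[0.012,-0.197,0],[0,0,-0.52]],
  [[0.012,-0.197,-0.035],[0,0,-0.52]],
  [[0.012,-0.197,-0.067],[0,0,-0.52]],
  [[0.012,-0.197,-0.067],[0,0,-0.52]],
])

```text
t: 10.42
ee_pos: [439.8, -163.7, 126.1]
orientation: [[-0.006, 0.284, 0.959], [0.004, 0.959, -0.284], [-1.0, 0.002, -0.007]]
wrist_force: [0.4, 0.2, 0.1]
width: 0.5
```

Call:
play_rows([
  [[0.002,0.007,0],[0,0,0]],
  [[0.004,0.0135,0],[0,0,0]],
  [[0.006,0.02,0],[0,0,0]],
  [[0.008,0.027,0],[0,0,0]],
  [[0.01,0.0335,0],[0,0,0]],
  [[0.012,0.04,0],[0,0,0]],
  [[0.014,0.047,0],[0,0,0]],
  [[0.016,0.0535,0],[0,0,0]],
])

```text
t: 11.42
ee_pos: [457.9, -111.5, 128.7]
orientation: [[-0.0, 0.285, 0.959], [0.0, 0.959, -0.285], [-1.0, 0.0, -0.0]]
wrist_force: [0.7, 0.7, 1.0]
width: 0.3
```

Call:
play_rows([
  [[0.002,0.006,0],[0,0,0]],
  [[0.0035,0.012,0],[0,0,0]],
  [[0.005,0.018,0],[0,0,0]],
  [[0.007,0.024,0],[0,0,0]],
  [[0.009,0.03,0],[0,0,0]],
  [[0.0105,0.036,0],[0,0,0]],
  [[0.0125,0.042,0],[0,0,0]],
  [[0.0125,0.042,0],[0,0,0]],
])

```text
t: 12.42
ee_pos: [470.5, -69.7, 128.7]
orientation: [[0.0, 0.284, 0.959], [-0.0, 0.959, -0.284], [-1.0, -0.0, 0.0]]
wrist_force: [0.5, 0.0, -0.7]
width: 0.5
```

Call:
play_rows([
  [[-0.002,-0.007,0],[0,0,0]],
  [[-0.005,-0.017,0.02],[0,0,0]],
  [[-0.005,-0.017,0.07],[0,0,0]],
  [[-0.02,-0.06,0.12],[0,0,0]],
  [[-0.04,-0.1,0.15],[0,0,0]],
  [[-0.05,-0.14,0.15],[0,0,0]],
  [[-0.05,-0.14,0.15],[0,0,0]],
  [[-0.05,-0.14,0.15],[0,0,0]],
])

```text
t: 13.42
ee_pos: [420.0, -210.1, 278.4]
orientation: [[-0.0, 0.286, 0.958], [0.001, 0.958, -0.286], [-1.0, 0.001, -0.001]]
wrist_force: [0.8, 0.2, 0.0]
width: 0.6
```

```bash
python3 ang.py s4.png; python3 fit.py | grep bar; python3 -c "
from h import *
from fit import *
p=robot.grab_frame('side');print(px(p,model([508.19,57.64,-0.29015,0])[1]))
save(robot.grab_frame('scene'),'c4.png',(200,110,400,260),4)"
```

```text
theta [-0.53843748] [-0.3 -0.2  0.3 -0.5  0.4 -0.2 -0.7 -3.2  0.4 -0.2  0.2 -1.5  0.   0.
  0.2 -0.5]
13.525 [ 420.4 -209.4  278.4] [ 0.4 -0.3 -0.6]
[[203.97376744 224.42206958]]Traceback (most recent call last):
  File "fit.py", line 23, in <module>
    q,n=cent(p,s,False); obs.append((p,q,0)); print(c,q.round(1),n)
        ~~~~^^^^^^^^^^^
  File "fit.py", line 11, in cent
    k=1+np.argmax(st[1:,4]); return np.array([c[k][0]+u-r,c[k][1]+v-r]),st[k,4]
        ~~~~~~~~~^^^^^^^^^^
    return _wrapfunc(a, 'argmax', axis=axis, out=out, **kwds)
    return bound(*args, **kwds)
ValueError: attempt to get argmax of an empty sequence
```

View pics/s4.png

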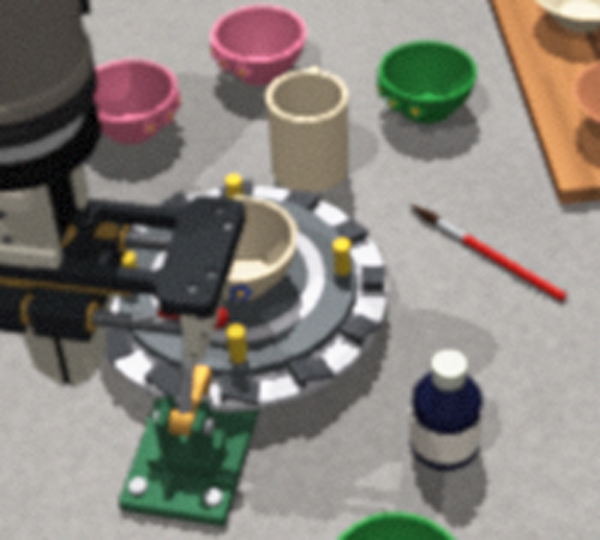

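View pics/c4.png

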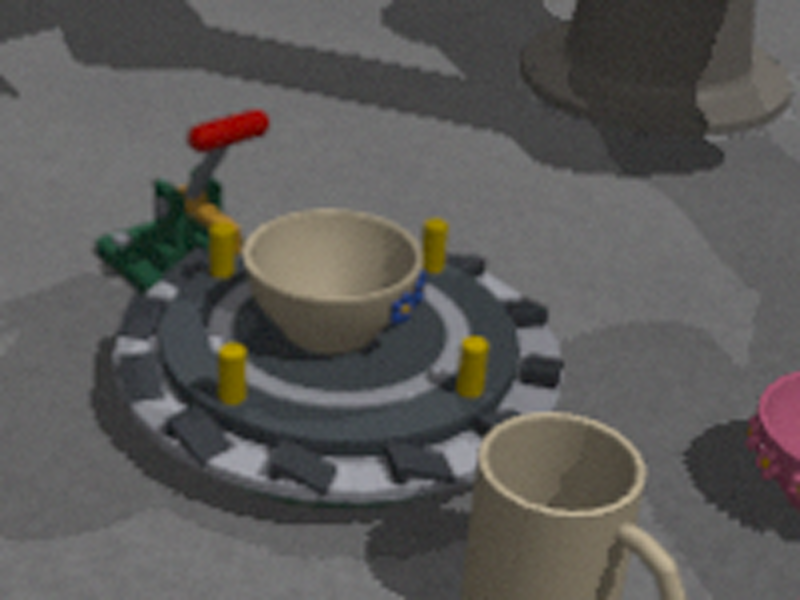

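Call:
play_rows([
  [[0,-0.05,0],[0,0,0]],
  [[0,-0.1,0],[0,0,0]],
  [[0,-0.15,0],[0,0,0]],
  [[0,-0.18,0],[0,0,0]],
  [[0,-0.18,0],[0,0,0]],
  [[0,-0.18,0],[0,0,0]],
])

```text
t: 14.42
ee_pos: [420.6, -389.1, 278.5]
orientation: [[-0.0, 0.284, 0.959], [0.001, 0.959, -0.284], [-1.0, 0.001, -0.001]]
wrist_force: [0.1, 0.5, -0.6]
width: 0.3
```

```bash
python3 ang.py; python3 -c "
from h import *
from fit import cent,seeds
for c in ('scene','side'):
    p=robot.grab_frame(c); print(c,cent(p,seeds[c]['bar'],True))
    d=np.array([-.2861,-.9582,0]);h=np.array([508.19,57.64,50])+155*d
    for a in (0,.05,.1,.2):
        t=np.arctan2(46,65)-a; print(a,px(p,h-d*80*np.sin(t)+[0,0,80*np.cos(t)]).round(1))
"
```

```text
theta [-0.54030407] [-0.2 -0.2  0.4 -0.7  0.3 -0.3 -0.7 -3.2  0.5 -0.1  0.1 -1.7  0.4 -0.3
  0.2 -0.5]
14.525 [ 420.7 -388.8  278.9] [ 0.7  0.4 -0. ]
scene (array([257.07317073, 141.29268293]), np.int32(82))
0 [[257.  142.2]]
0.05 [[256.2 140.8]]
0.1 [[255.4 139.4]]
0.2 [[253.6 136.8]]
side (array([204.368, 223.704]), np.int32(125))
0 [[204.  224.3]]
0.05 [[203.5 224.7]]
0.1 [[203.  225.2]]
0.2 [[202.  226.6]]
```

```bash
python3 -c "
from h import *
print(robot.job_done())"
```

```text
the job is handed in; nothing more can be done
None
```

The wheel is back one notch with the pawl down in the new notch, and the job is handed in. I tipped the pawl up with the closed fingertips and pushed the yellow peg on the robot's side to turn the wheel clockwise. Then I tipped the pawl back down and took the hand well away. The job was handed in at about 14.6 s, and the force readings at the end of each move stayed under about 4 N.

- **Wheel angle:** the last check read −0.540 rad, against −0.003 at the start. The turn was therefore about −0.537, which is 0.013 past a notch and well within the 0.07 window. One or two peg sightings in that fit were off by 2–3 pixels, but the rest agreed within 1 pixel.
- **Pawl:** the crossbar is back within 0.1 pixel of where it started in both cameras, so the nose is fully home. A nose resting on a tooth would have shifted it by about 3–5 pixels.
- **Other things:** the pictures after tipping the pawl back show the bowl still standing in the middle of the deck. The mug, paint bottle and brush look unmoved, judged by eye only.
- **Failed check:** one check script crashed because the arm hid part of the view. I repeated the pawl check with a clear view before handing in.

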